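Lock the panel lock with the T-key

TASK

Take the red T-handled key out of its wooden stand and put it into the lock on top of the grey box. Its slot is hidden and may lie a little to either side of the white marks, so press lightly and turn the key gently back and forth until it drops in; put it fully home, turn it clockwise (seen from above) to the stop, and leave it standing in the lock. Never force the key, and leave everything else on the bench where it is.

Things in the scene. Friction and masses are not known exactly. Their poses are not given: they have to be found in the camera images.
- key: T-handled panel key, 0.15 to 0.23 kg, upright in the stand at the start; the same turned half round. Origin: on the shank's axis, underside of its steel collar (50 mm diameter, 6 mm high); z up to the handle. Below the origin a 14 mm round shank runs 30 mm down to a flat bit.
- key_handle (a point): middle of the key's red handle bar, 40 mm above the key's origin. Bar: 70 mm along the key's x, 10 mm thick along its y, 28 mm high; a 10 mm neck joins it to the collar 20 mm below the bar.
- key_tip (a point): lower end of the key, 42 mm below its origin: a flat steel bit 36 mm wide along the key's x, 5 mm thick along its y, 12 mm long.
- stand: wooden block fixed to the bench, 75x75x55 mm; origin at the centre of its underside. A round hole, 42 mm diameter and 50 mm deep, in the middle of its top holds the key; the collar rests on the top.
- lock: grey steel box fixed to the bench, 180 (x) x 130 (y) x 70 mm; origin at the centre of its underside, z up. Two white marks lie along its x on either side of the lock's well. The slot starts anywhere from 0.65 rad anticlockwise to 0.65 rad clockwise of the marks; at the hard stop (do not twist on with over 0.4 N m) the key stands about 1.03 rad clockwise of them.
- lock_well (a point): mouth of the lock, centre of the box's top: round well 39 mm diameter, 2 mm chamfer, bright ring. The key is home when its collar rests here. 31 mm down is a round sprung plug with a straight slot across it, 8 mm wide, 14 mm deep, hidden by a black brush seal without resistance: the bit meets the plug when the key is 11 mm above home.
- lock_floor (a point): point on the well's axis 31 mm below its mouth: top of the plug at rest. Out of line with the slot, the bit pushes the plug down by up to 6 mm against its spring (1.5 to 4.5 N), then it is rigid. In line (within 0.08 rad) the plug springs up round the bit, the push vanishes. Friction 0.1 N m holds the plug against light rubbing; the engaged key turns it, 0.08 rad play.
- micrometer: micrometer with green frame, 44x128x16 mm, lying; a bystander to leave alone; origin at the centre of its underside
- marker: white and blue marker pen, 17x135x16 mm, lying; a bystander to leave alone; origin at the centre of its underside
- v_block: steel V-block, 55x50x45 mm; a bystander to leave alone; origin at the centre of its underside
- hex_bolt_0: black hex bolt standing on its head, 18x21x52 mm; a bystander to leave alone; origin at the centre of its underside
Mind the look-alikes: they are no part of the job. Leave any orange or purple look-alike of the key alone.

How it is judged:
By the outcome, as a careful person would: the job done as asked, in the order asked, and still so for the second after the job is handed in, with the robot touching nothing.
It also fails if it takes over 72 s, if anything falls off the work surface, if the arm or the gripper's body presses on something with over 40 N, if the wrist force passes 120 N, or if a joint passes its speed limit or range.

ROBOT

A 6-joint arm with a two-finger parallel gripper is mounted at the origin on a cart in front of the work surface, level with it; the furniture and walls round the work are solid. World frame = base frame: x ahead of the robot, y to its left, z up, the work surface at z = 0. Lengths are in m, angles in rad, forces in N, time in s.
With the tool pointing down it reaches from about 0.325 to 0.85 m from the base axis. Payload 4.4 kg.
Tool frame: the origin (TCP) lies on the centre line of the jaws, within the pads' length; the fingertips stand 19 mm ahead of it and the grasp point (between the pads) is the TCP; z points along the fingers, y is the line along which they close (so a half turn about z gives the same grasp; the last joint's range is limited). The gripper opens to 94 mm and grips with 3 to 60 N. Pads are 16 mm wide; open, the fingers measure 119 mm over their backs; the gripper's body (75 mm by 177 mm) begins 78 mm behind the grasp point.
Start: joints at [0.976, 0.207, 1.542, -0, 1.393, -0.15], TCP at [0.247, 0.519, 0.224] pointing down, gripper open.
Joint ranges: [-2.73, 2.73], [-0.86, 2.22], [0.23, 2.46], [-1.11, 4.25], [0.08, 2.63], [-2.82, 2.82]. Speed limits (rad/s): [2.79, 2.79, 3.14, 3.14, 3.14, 3.14].

INTERFACE

Orientations are given as a unit quaternion [w, x, y, z].
In Python, from station import bot gives the robot as it stands. The module is installed in compiled form; this text tells all that it offers.
- The arm moves only by the tool move_arm, never from a script. Its argument "series" is a list of rows, each a list of 3 entries, a list of its own where there are three numbers: the turn, a rotation vector about the tool's x, y, z in degrees, then the shift along the tool's x, y, z in mm, then the opening, from 0 (shut) to 1 (fully open). A call has 1 to 12 rows; each row is the pose to reach, as a shift and turn from the pose commanded when the call began, along the tool's axes at that moment; what a row does not reach only later rows make up. A row lasts 1/10 s, in which the tool goes at most 50 mm and 8.59 degrees, less where a joint would pass 70% of its speed; a pose out of reach is approached as far as the arm can. A call with a gripper value outside its range is refused whole. The fingers move at their own pace and stop on an object; "newtons" is the grip in N (left out, the last holds). Time passes only in rows, so rows that repeat a pose let the fingers close. It gives the time, the measured TCP pose, the force, the opening and the grip force at its end, in the units of the state.
- bot.state(): the state, without advancing time (a new reading comes with each control period).
- bot.read_camera(name): name is "scene" or "top" or "wrist"; returns the picture (384x512x3 uint8, blue, green, red); there is no depth.
- bot.camera_model(name): a dict with "fx", "fy", "cx", "cy" (pixels), "world_from_camera" (4x4, takes a point from camera to world coordinates). Camera axes: x right, y up, looking along -z (the intrinsics and any distortion apply to the point x, -y, -z); pixel columns grow to the right and rows downward; lengths in m; the calibration is good to about 2 mm. The wrist camera is an equidistant fisheye: a pixel r from the principal point sees the ray r / f radians off the axis. A picture is of the moment at which its call begins: read the wrist's pose just before it. camera_model takes no time and is no camera call; for the wrist camera it gives the pose at the moment of the call.
- bot.sign_off(): hands the job in; it is judged then, once.
Trained networks look in the newest picture that a camera, given by its name, has taken for a name from the list of things; names that differ only in an ending like _2 or _b are one class to them, and where a whole thing is asked for, a point or a joint stands for the part that bears it (a point fixed in the world has none). Each returns a list of dicts, best first, with "conf" (0 to 1); they miss things now and then, are a little off and sometimes report something else, mostly with a low value. They report only what shows in the picture. A call takes as long as a camera call. They do not tell look-alikes from the thing itself.
- bot.trace(thing, camera): "region" (384x512 bool, what is visible of it).
- bot.landmark_of(thing, camera): "point" ([x, y, z] in m, in world coordinates, good to about 4 mm: a listed point, or the origin of a listed thing).
The state is a dict: "t": time; "joint_positions": joint angles; "joint_vel": joint speeds; "joint_torque": joint torques, N m; "eef_pos": TCP position; "ee_rot": TCP orientation; "contact_force": force on the tool from outside, world axes, zero at the start; "ft_torque": the same for the moment, N m; "grip_width": opening from 0.0 (shut) to 1.0 (fully open); "gripper_force": force on a finger pad.
Only numpy, scipy, OpenCV 4.12 (cv2) and the standard library are available. Lean on these libraries where they do the work, as an engineer would, in place of code of your own. Each camera call takes 0.05 s, during which the arm holds its last target. There are 200 camera calls.

## Working session

There is one attempt and no reset: what is moved stays moved. The work goes in short steps, Python scripts to look and compute and a tool call to move; the robot and the scene stay as the last step left them, time stands still between calls to the robot, and variables do not carry over. Pictures are saved under pics/ and viewed, at most 10 in all, crops included, and the job is handed in when it is done.

Besides the shell and the picture viewer there is one more tool, called after ">>>" as name(argument=value, ...), one argument or row to a line, values as JSON. move_arm: Moves the arm, as the interface text tells. Its arguments: {"type":"object","properties":{"series":{"type":"array"},"newtons":{"type":"number"}},"required":["series"]}

```bash
mkdir -p pics
python3 - <<'E'
from station import bot
import cv2,numpy as np
a=bot.read_camera("scene");b=bot.read_camera("top")
cv2.imwrite("pics/a.png",np.vstack([a,b])[:, :] if 0 else cv2.resize(np.hstack([a,b]),(800,300)))
cv2.imwrite("pics/top.png",b)
cv2.imwrite("pics/scene.png",a)
for th in ["key","key_handle","stand","lock","lock_well","micrometer","marker","v_block","hex_bolt_0"]:
  for c in ["scene","top"]:
    print(th,c,[(np.round(d["point"],4).tolist(),round(d["conf"],2)) for d in bot.landmark_of(th,c)[:4]])
s=bot.state();print({k:np.round(v,3).tolist() for k,v in s.items()})
m=bot.camera_model("top");print(m)
E
```

```text
key scene [([0.4393, 0.003, 0.0431], 0.93), ([0.4514, -0.1621, 0.0428], 0.74), ([0.4728, 0.1257, 0.0523], 0.66)]
key top [([0.4745, 0.1268, 0.0562], 0.76), ([0.4394, 0.0036, 0.0397], 0.72), ([0.4503, -0.1615, 0.0412], 0.59)]
key_handle scene [([0.4742, 0.1232, 0.0959], 0.89), ([0.4407, 0.0032, 0.0846], 0.84), ([0.4546, -0.1616, 0.0804], 0.8)]
key_handle top [([0.4736, 0.1277, 0.0947], 0.76), ([0.4516, -0.1632, 0.0822], 0.7), ([0.4384, -0.0021, 0.0818], 0.58)]
stand scene [([0.4784, 0.1236, -0.0007], 0.7)]
stand top [([0.4739, 0.1234, 0.001], 0.92)]
lock scene [([0.5491, -0.3082, 0.002], 0.91)]
lock top [([0.5498, -0.3103, 0.0028], 0.73), ([0.5479, -0.3095, 0.0696], 0.57)]
lock_well scene [([0.5523, -0.3101, 0.0732], 0.93)]
lock_well top [([0.55, -0.3119, 0.0711], 0.9)]
micrometer scene [([0.3619, -0.0963, -0.0023], 0.74), ([0.546, -0.3102, 0.0009], 0.49), ([0.4779, 0.1224, 0.0964], 0.38), ([0.4784, 0.1243, -0.0014], 0.29)]
micrometer top [([0.5458, -0.3095, 0.0397], 0.71), ([0.3566, -0.1025, -0.0021], 0.58)]
marker scene [([0.479, -0.5308, 0.0023], 0.75)]
marker top [([0.4825, -0.532
[... 238 characters left out ...]
 -0.0, 1.394, -0.151], 'joint_vel': [-0.001, 0.0, -0.001, 0.001, -0.001, 0.001], 'joint_torque': [0.001, -37.089, -28.177, 0.07, 0.027, -0.0], 'eef_pos': [0.247, 0.519, 0.224], 'ee_rot': [0.0, 0.221, 0.975, -0.0], 'contact_force': [0.064, 0.135, 0.603], 'ft_torque': [0.07, 0.006, -0.014], 'gripper_force': 0.0, 'grip_width': 1.0}
{'fx': 403.8601648797489, 'fy': 403.8601648797489, 'cx': 261.47787733816875, 'cy': 189.55680166305922, 'world_from_camera': array([[-0.0099789 ,  0.98731053, -0.15848763,  0.32552893],
       [-0.99955968, -0.01427816, -0.0260113 , -0.21621828],
       [-0.02794414,  0.15815828,  0.98701828,  1.23511446],
       [ 0.        ,  0.        ,  0.        ,  1.        ]])}
```

View pics/top.png

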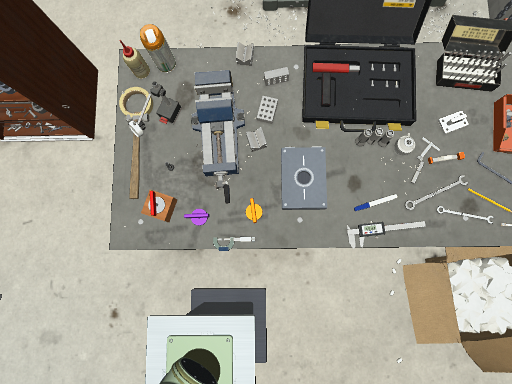

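View pics/scene.png

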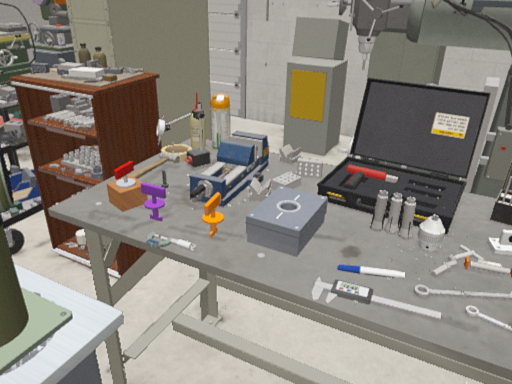

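Candidates in the top picture are red at (153,203) in the wooden stand, purple at (197,216) and orange at (254,210). I choose the red one in the stand. The lock is at (303,178), with its marks running along image-vertical. Next I fit the poses and check the choice in a crop.

```bash
cat > h.py <<'E'
from station import bot
import cv2,numpy as np
from scipy.optimize import minimize
def proj(P,m,fish=False):
    W=np.linalg.inv(m["world_from_camera"]);p=np.c_[P,np.ones(len(P))]@W.T
    x,y,z=p[:,0],-p[:,1],-p[:,2]
    if fish:
        r=np.hypot(x,y)+1e-12;k=np.arctan2(r,z)/r
        x,y=x*k,y*k
    else: x,y=x/z,y/z
    return np.c_[m["fx"]*x+m["cx"],m["fy"]*y+m["cy"]]
def back(uv,z,m,fish=False):
    uv=np.atleast_2d(uv).astype(float);a=(uv-[m["cx"],m["cy"]])/[m["fx"],m["fy"]]
    if fish:
        t=np.linalg.norm(a,axis=1)+1e-12;d=np.c_[a*(np.sin(t)/t)[:,None],np.cos(t)]
    else: d=np.c_[a,np.ones(len(a))]
    T=m["world_from_camera"];d=(d*[1,-1,-1])@T[:3,:3].T;o=T[:3,3]
    return o+d*((z-o[2])/d[:,2])[:,None]
def box(x,y,yaw,lx,ly,z0,z1):
    c,s=np.cos(yaw),np.sin(yaw)
    return np.array([[x+c*a*lx/2-s*b*ly/2,y+s*a*lx/2+c*b*ly/2,z] for a in(-1,1) for b in(-1,1) for z in(z0,z1)])
def fit(views,x0,dims):
    # views: (mask,model,fish); dims lx,ly,z0,z1 ; maximise IoU of convex silhouettes
    def cost(q):
        c=0
        for mk,m,f in views:
            h=cv2.convexHull((proj(box(*q,*dims),m,f)*16).astype(np.int32))
            im=np.zeros(mk.shape,np.uint8);cv2.fillConvexPoly(im,h,255,cv2.LINE_AA,4)
            a=im/255.;c-=np.minimum(a,mk).sum()/np.maximum(a,mk).sum()
        return c/len(views)
    best=min((minimize(cost,[x0[0],x0[1],w],method="Nelder-Mead",options=dict(initial_simplex=[[x0[0]+i,x0[1]+j,w+k] for i,j,k in((-.004,-.004,-.15),(.006,0,0),(0,.006,0),(0,0,.2))],xatol=1e-5,fatol=1e-5)) for w in x0[2]),key=lambda r:r.fun)
    return best.x,best.fun
def red(im):
    h=cv2.cvtColor(im,cv2.COLOR_BGR2HSV);return (((h[...,0]<6)|(h[...,0]>174))&(h[...,1]>150)&(h[...,2]>70))
def near(mask,uv,r):
    v,u=np.indices(mask.shape);return (mask&(np.hypot(u-uv[0],v-uv[1])<r)).astype(float)
E
python3 - <<'E'
from h import *
V=[];L=[]
crops=[]
for c in("top","scene"):
    im=bot.read_camera(c);m=bot.camera_model(c)
    uv=proj(np.array([[.474,.125,.095]]),m)[0]
    mk=near(red(im),uv,22);print(c,uv.round(),mk.sum());V.append((mk,m,False))
    t=bot.trace("lock",c);print(t[0]["conf"]);L.append((t[0]["region"].astype(float),m,False))
    for P,h in((uv,25),(proj(np.array([[.55,-.31,.07]]),m)[0],45)):
        u,v=P.astype(int);crops.append(cv2.resize(im[v-h:v+h,u-h:u+h],(300,300),interpolation=cv2.INTER_CUBIC))
cv2.imwrite("pics/crop.png",np.vstack([np.hstack(crops[:2]),np.hstack(crops[2:])]))
ws=[-.8,-.3,0,.3,.8,1.4]
print(fit(V[:1],(.474,.125,ws),(.07,.01,.081,.109)),fit(V,(.474,.125,ws),(.07,.01,.081,.109)))
ws=[-.3,0,.3]
print(fit(L[:1],(.55,-.31,ws),(.18,.13,0,.07)),fit(L,(.55,-.31,ws),(.18,.13,0,.07)))
print(bot.camera_model("wrist"))
E
```

```text
top [153. 203.] 113.0
0.68
scene [124. 171.] 216.0
0.93
(array([0.47375017, 0.12644302, 0.1806116 ]), np.float64(-0.5766685384245146)) (array([0.47610186, 0.12752035, 0.19242214]), np.float64(-0.6651544495977758))
(array([ 0.55057469, -0.3100142 , -0.00449498]), np.float64(-0.9447482288671799)) (array([ 0.55194714, -0.30912522,  0.0186509 ]), np.float64(-0.936620958868907))
{'fx': 297.3186396354542, 'fy': 297.3186396354542, 'cx': 258.16072903495177, 'cy': 189.0729338916327, 'world_from_camera': array([[ 4.29080968e-01, -8.69945476e-01, -2.43072811e-01,
         1.76388381e-01],
       [ 9.03265933e-01,  4.13377605e-01,  1.15020037e-01,
         5.53382450e-01],
       [ 4.19695463e-04, -2.68912298e-01,  9.63164576e-01,
         3.84557017e-01],
       [ 0.00000000e+00,  0.00000000e+00,  0.00000000e+00,
         1.00000000e+00]])}
```

View pics/crop.png

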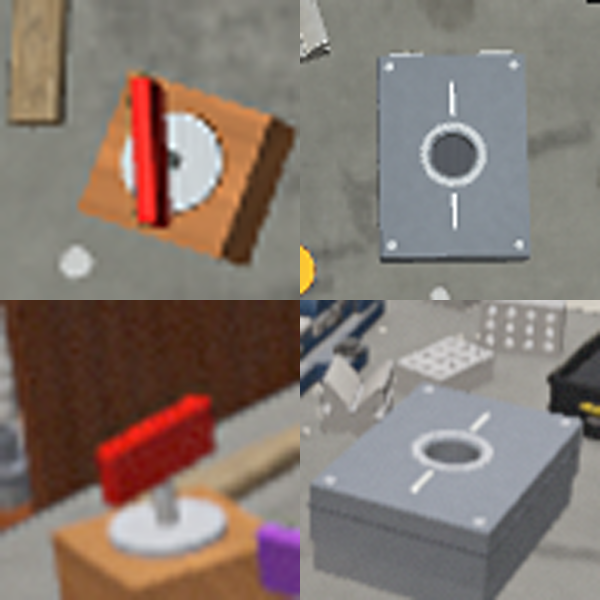

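>>> move_arm(
  series=[
    [[0,0,0],[-38,-26,0],1],
    [[0,0,0],[-75,-51,0],1],
    [[0,0,0],[-112,-77,0],1],
    [[0,0,0],[-150,-103,0],1],
    [[0,0,0],[-187,-128,0],1],
    [[0,0,0],[-225,-154,0],1],
    [[0,0,0],[-262,-180,0],1],
    [[0,0,0],[-300,-206,0],1],
    [[0,0,0],[-337,-231,0],1],
    [[0,0,0],[-375,-257,0],1],
    [[0,0,0],[-375,-257,0],1],
  ],
)

```text
t: 2.3
eef_pos: [0.4779, 0.1213, 0.2248]
ee_rot: [0.001, 0.224, 0.975, -0.001]
contact_force: [-0.0, -0.2, -0.2]
grip_width: 0.999
gripper_force: 0.0
```

The crop confirms the red key standing in the wooden stand, with its bar near image-vertical. The lock's marks are also near vertical. Now a wrist view.

Run:
```python
from h import *
m=bot.camera_model("wrist");im=bot.read_camera("wrist")
cv2.imwrite("pics/w1.png",im)
uv=proj(np.array([[.474,.1255,.095]]),m,True)[0];mk=near(red(im),uv,110);print(uv,mk.sum())
ws=[-.3,.0,.2,.5]
print(fit([(mk,m,True)],(.474,.1255,ws),(.07,.01,.081,.109)))
t=bot.landmark_of("key_handle","wrist");print([(d["point"],d["conf"]) for d in t])
t=bot.landmark_of("stand","wrist");print([(d["point"],d["conf"]) for d in t])
print(bot.state()["t"])
```

```text
[259.68079492 181.66332414] 749.0
(array([0.47523861, 0.12618116, 0.0374524 ]), np.float64(-0.7125289043792703))
[([0.4396, 0.0037, 0.0806], 0.86), ([0.4733, 0.1259, 0.095], 0.76), ([0.4516, -0.1654, 0.0803], 0.65), ([0.6824, -0.1692, -0.0003], 0.26)]
[([0.4749, 0.124, -0.0007], 0.88)]
2.45
```

View pics/w1.png

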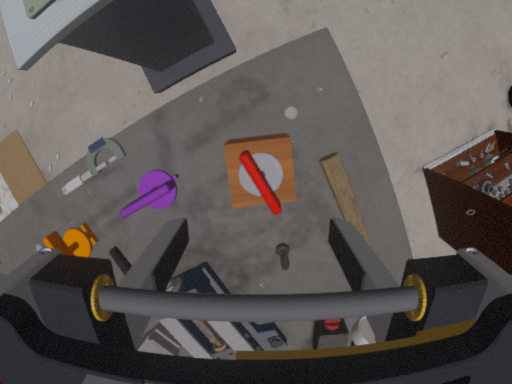

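The picture shows the red bar from (240,152) to (280,214), over the collar in the stand. Purple and orange are to the left. The fit needs an overlay check.

Run:
```python
from h import *
m=bot.camera_model("wrist");im=cv2.imread("pics/w1.png")
h=cv2.cvtColor(im,cv2.COLOR_BGR2HSV)
def red2(im):
    h=cv2.cvtColor(im,cv2.COLOR_BGR2HSV);return (((h[...,0]<5)|(h[...,0]>172))&(h[...,1]>190)&(h[...,2]>50))
mk=near(red2(im),(260,182),60)
mk=cv2.morphologyEx(mk,cv2.MORPH_OPEN,np.ones((3,3)))
out=[im]
for w in (None,.04,.19):
    if w is None: x,f=fit([(mk,m,True)],(.474,.1255,[-.3,-.1,0.1,.3,.5]),(.07,.01,.081,.109));print(x,f,mk.sum())
    else: x=[.474,.1255,w]
    o=cv2.resize(im[130:230,210:310],(400,400),interpolation=cv2.INTER_CUBIC)
    p=((proj(box(*x,.07,.01,.081,.109),m,True)-[209.5,129.5])*4).astype(int)
    cv2.polylines(o,[p[[0,2,6,4]]],True,(255,0,0),1);cv2.polylines(o,[p[[1,3,7,5]]],True,(0,255,0),1);out.append(o)
k=cv2.resize(mk[130:230,210:310]*255,(400,400)).astype(np.uint8)
cv2.imwrite("pics/ov.png",cv2.resize(np.hstack([cv2.cvtColor(k,cv2.COLOR_GRAY2BGR),out[1]]),(800,400)))
```

```text
[0.47348201 0.1307714  0.02773283] -0.5954240167549996 621.0
```

View pics/ov.png

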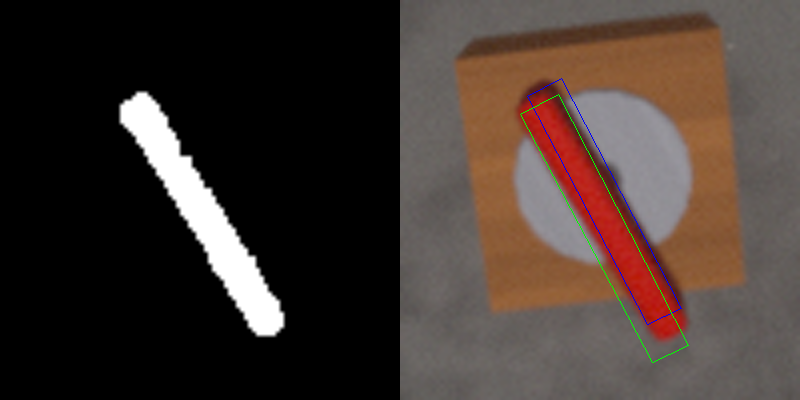

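Run:
```python
from h import *
m=bot.camera_model("wrist")
f=lambda u,v,z:back([[209.5+u/4,129.5+v/4]],z,m,True)[0]
a,b=f(138,103,.107),f(268,325,.107);print(a.round(4),b.round(4),((a+b)/2).round(4),np.linalg.norm(a-b),np.arctan2(*(a-b)[1::-1]))
print(f(204,175,.061).round(4))
print(m["world_from_camera"][:3,3])
T=cv2.imread("pics/top.png");m=bot.camera_model("top")
g=lambda u,v,z:back([[153-25+u/6,203-25+v/6]],z,m)[0]
a,b=g(143,80,.107),g(156,224,.107);print(a.round(4),b.round(4),((a+b)/2).round(4),np.arctan2(*(a-b)[1::-1]))
print(g(172,161,.061).round(4))
g=lambda u,v,z:back([[303-45+(u-300)*.3,178-45+v*.3]],z,m)[0]
# lock marks/ well in top crop
uv=proj(np.array([[.55,-.31,.07]]),m)[0];u0,v0=uv.astype(int);print(uv)
g=lambda u,v:back([[u0-45+(u-300)*.3,v0-45+v*.3]],.07,m)[0]
a,b=g(452,83),g(455.5,226);print(a,b,np.arctan2(*(a-b)[1::-1]),g(453.5,154))
```

```text
[0.4383 0.1294 0.107 ] [0.5019 0.1341 0.107 ] [0.4701 0.1317 0.107 ] 0.06380606934264989 -3.068430122924286
[0.4701 0.132  0.061 ]
[0.40412442 0.16022179 0.38450099]
[0.5061 0.1261 0.107 ] [0.4374 0.1177 0.107 ] [0.4717 0.1219 0.107 ] 0.12239494681140241
[0.4729 0.1244 0.061 ]
[303.8252924  176.35024487]
[ 0.6114863  -0.31096774  0.07      ] [ 0.48362236 -0.31062759  0.07      ] -0.0026601757729924416 [ 0.54745713 -0.31058908  0.07      ]
```

Run:
```python
from h import *
s=bot.state();print(s["t"],s["joint_positions"].round(3) if hasattr(s["joint_positions"],"round") else s["joint_positions"],s["eef_pos"],s["ee_rot"])
m=bot.camera_model("wrist");im=bot.read_camera("wrist");cv2.imwrite("pics/w2.png",im)
mk=near(red(im),(260,182),60)
n,l,st,c=cv2.connectedComponentsWithStats(mk.astype(np.uint8));i=1+st[1:,4].argmax()
print(c[i],cv2.minAreaRect(np.argwhere(l==i)[:,::-1].astype(np.int32)))
h=cv2.cvtColor(im,cv2.COLOR_BGR2HSV)
g=near((h[...,1]<60)&(h[...,2]>110),(262,174),30);v,u=np.nonzero(g);print(u.min(),u.max(),v.min(),v.max())
```

```text
2.45 [ 8.200e-02  2.800e-02  1.741e+00  1.000e-03  1.374e+00 -1.043e+00] [0.47502158 0.12594195 0.22432223] [-3.99897565e-04  2.20906842e-01  9.75294804e-01  2.29353496e-04]
[256.86807388 187.53034301] ((256.9953308105469, 187.8090057373047), (70.96070861816406, 11.713648796081543), 58.523162841796875)
236 279 157 200
```

>>> move_arm(
  series=[
    [[0,0,8.5],[0,0,0],1],
    [[0,0,17],[0,0,0],1],
    [[0,0,25.5],[0,0,0],1],
    [[0,0,34],[0,0,0],1],
    [[0,0,42.5],[0,0,0],1],
    [[0,0,51],[0,0,0],1],
    [[0,0,59.5],[0,0,0],1],
    [[0,0,68],[0,0,0],1],
    [[0,0,76.5],[0,0,0],1],
    [[0,0,85],[0,0,0],1],
    [[0,0,93.5],[0,0,0],1],
    [[0,0,102],[0,0,0],1],
  ],
)

```text
t: 3.7
eef_pos: [0.4744, 0.1276, 0.2244]
ee_rot: [-0.0, 0.897, 0.441, -0.0]
contact_force: [0.0, 0.3, 0.4]
grip_width: 0.998
gripper_force: 0.0
```

>>> move_arm(
  series=[
    [[0,0,8.5],[0,0,0],1],
    [[0,0,17],[0,0,0],1],
    [[0,0,25.5],[0,0,0],1],
    [[0,0,34],[0,0,0],1],
    [[0,0,42],[0,0,0],1],
    [[0,0,47],[0,0,0],1],
    [[0,0,47],[0,0,0],1],
    [[0,0,47],[0,0,0],1],
    [[0,0,47],[0,0,0],1],
  ],
)

```text
t: 4.6
eef_pos: [0.475, 0.1264, 0.2245]
ee_rot: [-0.0, 0.999, 0.049, -0.0]
contact_force: [0.8, -0.4, -0.6]
grip_width: 1.001
gripper_force: 0.0
```

```bash
cat > look.py <<'E'
from h import *
s=bot.state();m=bot.camera_model("wrist");im=bot.read_camera("wrist");cv2.imwrite("pics/w3.png",im)
R=np.array(s["ee_rot"]);print(s["t"],np.round(s["joint_positions"],3),s["eef_pos"],"yaw",2*np.arctan2(R[2],R[1]))
uv=proj(np.array([[.474,.126,.107]]),m,True)[0]
mk=near(red(im),uv,70)
n,l,st,c=cv2.connectedComponentsWithStats(mk.astype(np.uint8));i=1+st[1:,4].argmax()
r=cv2.minAreaRect(np.argwhere(l==i)[:,::-1].astype(np.int32));p=cv2.boxPoints(r)
print(uv,c[i],r)
p=sorted([p],key=len)[0];e=np.linalg.norm(p[0]-p[1])>np.linalg.norm(p[1]-p[2])
A,B=((p[0]+p[3])/2,(p[1]+p[2])/2) if e else ((p[0]+p[1])/2,(p[2]+p[3])/2)
for z in(.109,.1,.095):
    q=back([A,B,c[i]],z,m,True);d=q[0]-q[1];print(z,q.round(4)[:,:2].tolist(),"mid",q[:2].mean(0).round(4)[:2],"yaw",np.arctan(d[1]/d[0]))
print([(d["point"],d["conf"]) for d in bot.landmark_of("key_handle","wrist")][:3])
print(m["world_from_camera"][:3,3])
u,v=uv.astype(int);cv2.imwrite("pics/w3c.png",cv2.resize(im[v-60:v+60,u-60:u+60],(480,480),interpolation=cv2.INTER_CUBIC))
E
python3 look.py
```

```text
4.6 [0.084 0.027 1.741 0.    1.373 1.556] [0.47499821 0.12644645 0.22445371] yaw 0.09891052144910796
[259.21000249 190.67487354] [259.76769231 187.94769231] ((259.8470153808594, 187.48948669433594), (9.321368217468262, 71.03914642333984), 0.9240452647209167)
0.109 [[0.4412, 0.1226], [0.5121, 0.1287], [0.4773, 0.1258]] mid [0.4766 0.1257] yaw 0.08616203268734816
0.1 [[0.4376, 0.1222], [0.5108, 0.1285], [0.4749, 0.1255]] mid [0.4742 0.1254] yaw 0.08616203268734793
0.095 [[0.4355, 0.122], [0.51, 0.1284], [0.4735, 0.1253]] mid [0.4728 0.1252] yaw 0.08616203268734784
[([0.4379, 0.0026, 0.0801], 0.97), ([0.4763, 0.1271, 0.0957], 0.76), ([0.448, -0.1655, 0.0803], 0.59)]
[0.55241374 0.13482386 0.38456988]
```

View pics/w3c.png

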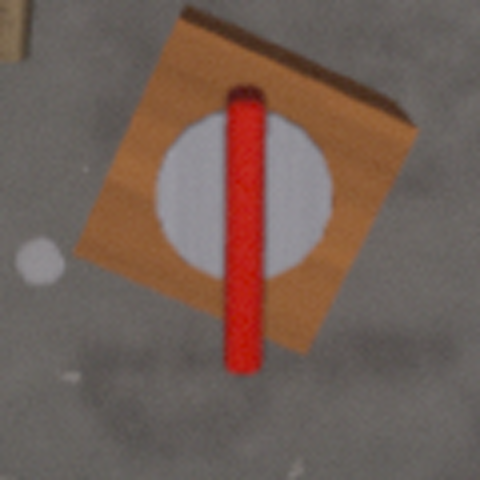

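The crop shows the bar along the tool's x axis at (243,230), with the collar behind it, so the jaws are aligned. I descend and grip.

>>> move_arm(
  series=[
    [[0,0,0.7],[0,1,45],1],
    [[0,0,0.7],[0,1,85],1],
    [[0,0,0.7],[0,1,115],1],
    [[0,0,0.7],[0,1,129],1],
    [[0,0,0.7],[0,1,129],1],
    [[0,0,0.7],[0,1,129],0.5],
    [[0,0,0.7],[0,1,129],0],
    [[0,0,0.7],[0,1,129],0],
    [[0,0,0.7],[0,1,129],0],
    [[0,0,0.7],[0,1,129],0],
    [[0,0,0.7],[0,1,129],0],
    [[0,0,0.7],[0,1,129],0],
  ],
  newtons=30,
)

```text
t: 5.9
eef_pos: [0.4755, 0.1247, 0.0955]
ee_rot: [-0.0, 0.999, 0.042, 0.0]
contact_force: [0.1, 0.2, 0.0]
grip_width: 0.442
gripper_force: 0.0
```

>>> move_arm(
  series=[
    [[0,0,0],[0,0,0],0],
    [[0,0,0],[0,0,0],0],
    [[0,0,0],[0,0,0],0],
    [[0,0,0],[0,0,0],0],
    [[0,0,0],[0,0,0],0],
    [[0,0,0],[0,0,0],0],
    [[0,0,0],[0,0,0],0],
    [[0,0,0],[0,0,0],0],
  ],
)

```text
t: 6.7
eef_pos: [0.4754, 0.1248, 0.0954]
ee_rot: [-0.0, 0.999, 0.042, -0.0]
contact_force: [0.7, 0.9, -0.3]
grip_width: 0.103
gripper_force: 30.0
```

>>> move_arm(
  series=[
    [[0,0,0],[0,0,-8],0],
    [[0,0,0],[0,0,-25],0],
    [[0,0,0],[0,0,-50],0],
    [[0,0,0],[0,0,-80],0],
    [[0,0,0],[0,0,-115],0],
    [[0,0,0],[0,0,-145],0],
    [[0,0,0],[0,0,-155],0],
    [[0,0,0],[0,0,-155],0],
  ],
)

```text
t: 7.5
eef_pos: [0.4764, 0.1247, 0.2521]
ee_rot: [-0.0, 0.999, 0.042, 0.002]
contact_force: [0.6, 0.4, -2.4]
grip_width: 0.104
gripper_force: 30.0
```

>>> move_arm(
  series=[
    [[0,0,0],[2,20,0],0],
    [[0,0,1],[5,60,0],0],
    [[0,0,2],[9,105,0],0],
    [[0,0,3],[13,150,0],0],
    [[0,0,4],[17,195,0],0],
    [[0,0,4.8],[21,240,0],0],
    [[0,0,4.8],[25,285,0],0],
    [[0,0,4.8],[29,330,0],0],
    [[0,0,4.8],[33,375,0],0],
    [[0,0,4.8],[36,412,0],0],
    [[0,0,4.8],[38,435,0],0],
    [[0,0,4.8],[38,440,0],0],
  ],
)

```text
t: 8.7
eef_pos: [0.5488, -0.3126, 0.2467]
ee_rot: [-0.001, 1.0, -0.002, -0.002]
contact_force: [0.3, -0.1, -2.4]
grip_width: 0.103
gripper_force: 30.0
```

>>> move_arm(
  series=[
    [[0,0,0],[0,0,0],0],
    [[0,0,0],[0,0,0],0],
    [[0,0,0],[0,0,0],0],
  ],
)

```text
t: 9.0
eef_pos: [0.5501, -0.3089, 0.2499]
ee_rot: [-0.001, 1.0, 0.001, -0.0]
contact_force: [0.7, -0.2, -2.5]
grip_width: 0.105
gripper_force: 30.0
```

```bash
cat > look2.py <<'E'
from h import *
s=bot.state();m=bot.camera_model("wrist");im=bot.read_camera("wrist");cv2.imwrite("pics/w4.png",im)
R=np.array(s["ee_rot"]);print(s["t"],np.round(s["joint_positions"],3),s["eef_pos"],"yaw",2*np.arctan2(R[2],R[1]),R,s["contact_force"],s["grip_width"])
for c in("wrist","top","scene"):
    if c!="wrist": bot.read_camera(c)
    for th in("lock_well","lock","key_handle","key_tip","key"):
        print(c,th,[(np.round(d["point"],4).tolist(),round(d["conf"],2)) for d in bot.landmark_of(th,c)][:3])
E
python3 look2.py
```

```text
9.0 [-0.649  0.307  1.363  0.     1.472  0.92 ] [ 0.55007809 -0.30890232  0.24994325] yaw 0.0018149482900709382 [-5.46621403e-04  9.99999333e-01  9.07473789e-04 -4.60250087e-04] [ 0.71655612 -0.18756058 -2.46578885] 0.10456131851931655
wrist lock_well [([0.5472, -0.3104, 0.0714], 0.55)]
wrist lock [([0.5469, -0.3148, -0.0013], 0.79)]
wrist key_handle [([0.4512, -0.1621, 0.0825], 0.72), ([0.4406, 0.0051, 0.0807], 0.68), ([0.5475, -0.3102, 0.2487], 0.59)]
wrist key_tip [([0.4544, -0.1651, 0.0006], 0.78)]
wrist key [([0.4385, -0.0036, 0.0428], 0.82), ([0.5496, -0.3113, 0.2096], 0.61), ([0.4504, -0.1631, 0.0416], 0.6)]
top lock_well [([0.5481, -0.3115, 0.069], 0.82)]
top lock [([0.5509, -0.3084, 0.0036], 0.76), ([0.549, -0.3103, 0.2115], 0.58)]
top key_handle [([0.4405, -0.0012, 0.0838], 0.63), ([0.5501, -0.3102, 0.2535], 0.49)]
top key_tip [([0.55, -0.3132, 0.1663], 0.6)]
top key [([0.4417, 0.0043, 0.0416], 0.73), ([0.5502, -0.308, 0.2156], 0.48)]
scene lock_well [([0.5503, -0.3065, 0.0722], 0.58), ([0.5521, -0.3136, 0.2482], 0.48)]
scene lock [([0.5476, -0.311, 0.0016], 0.91), ([0.3612, -0.0966, -0.0006], 0.61)]
scene key_handle [([0.4551, -0.1597, 0.0791], 0.98), ([0.4429, 0.0027, 0.084], 0.97), ([0.553, -0.3158, 0.2495], 0.8)]
scene key_tip [([0.4381, -0.0027, -0.0004], 0.78), ([0.4512, -0.163, -0.0012], 0.78), ([0.5511, -0.3142, 0.1631], 0.62)]
scene key [([0.5464, -0.3111, 0.2083], 0.94), ([0.4504, -0.1634, 0.0417], 0.84), ([0.4409, 0.004, 0.0421], 0.56)]
```

View pics/w4.png

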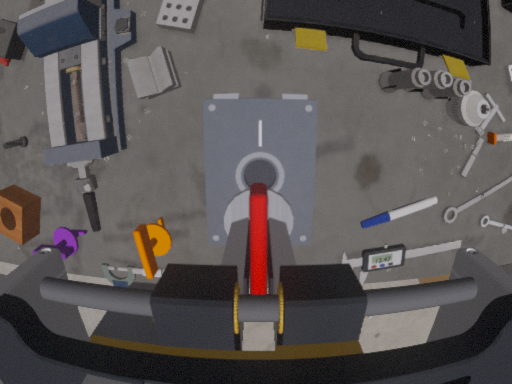

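The wrist view shows the well ring at (260,175), the mark at (260,133) and the held key's collar at (258,215). I measure the well relative to the collar by edge-fitting circles.

```bash
cat > circ.py <<'E'
from h import *
from scipy.ndimage import map_coordinates
def circ(im,m,fish,c0,z,r,rng=.005,sign=1,sec=None,free=False):
    g=cv2.GaussianBlur(cv2.cvtColor(im,cv2.COLOR_BGR2GRAY).astype(float),(0,0),.7)
    th=np.linspace(0,2*np.pi,180,endpoint=False)
    if sec is not None: th=th[sec(th)]
    def S(x,y,R):
        P=np.c_[x+R*np.cos(th),y+R*np.sin(th),np.full(len(th),z)];q=proj(P,m,fish);return map_coordinates(g,[q[:,1],q[:,0]],order=1)
    def cost(q):
        R=q[2] if len(q)>2 else r
        return sign*np.clip(S(q[0],q[1],R+.001)-S(q[0],q[1],R-.001),-60,60).mean()
    G=[(cost([c0[0]+i,c0[1]+j]+([k] if free else [])),c0[0]+i,c0[1]+j,k) for i in np.arange(-rng,rng+1e-9,.001) for j in np.arange(-rng,rng+1e-9,.001) for k in (np.arange(r-.003,r+.0031,.001) if free else [r])]
    b=min(G);r0=minimize(cost,list(b[1:4] if free else b[1:3]),method="Nelder-Mead",options=dict(initial_simplex=np.array(b[1:4] if free else b[1:3])+np.vstack([np.zeros(3 if free else 2),np.eye(3 if free else 2)*.0008]),xatol=1e-5))
    return r0.x.round(5),round(r0.fun,1)
E
cat > m2.py <<'E'
from circ import *
s=bot.state();e=s["eef_pos"];m=bot.camera_model("wrist");im=bot.read_camera("wrist")
print("tcp",e)
# sign=+1: brighter inside
up=lambda t:np.sin(t)*0+np.cos(t)>-.4   # far half of the ring (towards +x, not hidden)
print("well inner dark",circ(im,m,True,(.549,-.3105),.07,.0205,.006,-1,up,True))
print("ring outer",circ(im,m,True,(.549,-.3105),.07,.027,.006,1,lambda t:np.cos(t)>0,True))
side=lambda t:(np.cos(t)>-.7)&(np.abs(np.sin(t))>.3)
print("collar",circ(im,m,True,e[:2],e[2]-.034,.025,.006,1,side))
print("collar free",circ(im,m,True,e[:2],e[2]-.034,.025,.006,1,side,True))
mt=bot.camera_model("top");it=cv2.imread("pics/top.png")
print("top well",circ(it,mt,False,(.549,-.3105),.07,.0205,.006,-1,None,True),circ(it,mt,False,(.549,-.3105),.07,.027,.006,1,None,True))
ms=bot.camera_model("scene");it=cv2.imread("pics/scene.png")
print("scene ring",circ(it,ms,False,(.549,-.3105),.07,.027,.006,1,None,True))
E
python3 m2.py
```

```text
tcp [ 0.55023298 -0.31059326  0.25043879]
well inner dark (array([ 0.5492 , -0.30951,  0.02194]), np.float64(-26.5))
ring outer (array([ 0.54938, -0.30962,  0.02863]), np.float64(-23.9))
collar (array([ 0.54893, -0.30997]), np.float64(-28.1))
collar free (array([ 0.54969, -0.30991,  0.02445]), np.float64(-30.3))
top well (array([ 0.5483 , -0.3089 ,  0.02089]), np.float64(-33.8)) (array([ 0.54846, -0.30907,  0.02881]), np.float64(-21.4))
scene ring (array([ 0.55341, -0.30821,  0.0293 ]), np.float64(-10.1))
```

>>> move_arm(
  series=[
    [[0,0,0],[0,-0.5,20],0],
    [[0,0,0],[0,-0.5,45],0],
    [[0,0,0],[0,-0.5,65],0],
    [[0,0,0],[0,-0.5,75],0],
    [[0,0,0],[0,-0.5,80],0],
    [[0,0,0],[0,-0.5,80],0],
    [[0,0,0],[0,-0.5,80],0],
  ],
)

```text
t: 10.65
eef_pos: [0.551, -0.3106, 0.1717]
ee_rot: [0.001, 1.0, 0.0, 0.001]
contact_force: [0.3, -0.2, -1.8]
grip_width: 0.105
gripper_force: 30.0
```

```bash
python3 m2.py
python3 - <<'E'
from h import *
import os
for c in("wrist","top","scene"):
    im=bot.read_camera(c);m=bot.camera_model(c);u,v=proj(np.array([[.55,-.31,.1]]),m,c=="wrist")[0].astype(int)
    h=60 if c=="wrist" else 40
    cv2.imwrite(f"pics/l_{c}.png",cv2.resize(im[v-h:v+h,u-h:u+h],(400,400),interpolation=cv2.INTER_CUBIC))
cv2.imwrite("pics/l.png",np.hstack([cv2.imread(f"pics/l_{c}.png") for c in("wrist","scene")]))
E
```

```text
tcp [ 0.55095913 -0.31059102  0.17173227]
well inner dark (array([ 0.54937, -0.3096 ,  0.02231]), np.float64(-23.0))
ring outer (array([ 0.54938, -0.30967,  0.02861]), np.float64(-28.8))
collar (array([ 0.54989, -0.31001]), np.float64(-26.4))
collar free (array([ 0.55058, -0.30996,  0.02442]), np.float64(-29.1))
top well (array([ 0.5483 , -0.3089 ,  0.02089]), np.float64(-33.8)) (array([ 0.54846, -0.30907,  0.02881]), np.float64(-21.4))
scene ring (array([ 0.55341, -0.30821,  0.0293 ]), np.float64(-10.1))
```

View pics/l.png

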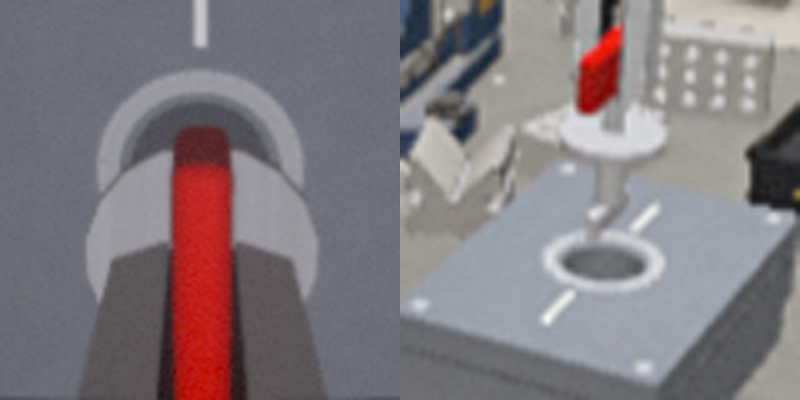

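The left crop shows the collar centred below the ring. The right crop shows the bit hanging straight over the well mouth. I correct by about 0.8 mm and lower it into the mouth.

>>> move_arm(
  series=[
    [[0,0,0],[-0.8,-0.3,6],0],
    [[0,0,0],[-0.8,-0.3,12],0],
    [[0,0,0],[-0.8,-0.3,17],0],
    [[0,0,0],[-0.8,-0.3,21],0],
    [[0,0,0],[-0.8,-0.3,25],0],
    [[0,0,0],[-0.8,-0.3,28],0],
    [[0,0,0],[-0.8,-0.3,28],0],
    [[0,0,0],[-0.8,-0.3,28],0],
  ],
)

```text
t: 11.65
eef_pos: [0.5495, -0.3098, 0.1425]
ee_rot: [0.0, 1.0, 0.0, 0.0]
contact_force: [0.7, -0.5, -1.3]
grip_width: 0.106
gripper_force: 30.0
```

>>> move_arm(
  series=[
    [[0,0,-4],[0,0,3],0],
    [[0,0,-8],[0,0,6],0],
    [[0,0,-13],[0,0,9],0],
    [[0,0,-18],[0,0,12],0],
    [[0,0,-23],[0,0,14],0],
    [[0,0,-28],[0,0,15],0],
    [[0,0,-33],[0,0,16],0],
    [[0,0,-38],[0,0,16],0],
    [[0,0,-40],[0,0,16],0],
    [[0,0,-40],[0,0,16],0],
    [[0,0,-40],[0,0,16],0],
  ],
)

```text
t: 12.75
eef_pos: [0.5496, -0.3099, 0.1268]
ee_rot: [0.0, 0.94, 0.342, 0.0]
contact_force: [0.1, -0.6, -2.1]
grip_width: 0.108
gripper_force: 30.0
```

>>> move_arm(
  series=[
    [[0,0,0],[0,0,2],0],
    [[0,0,0],[0,0,4],0],
    [[0,0,0],[0,0,6],0],
    [[0,0,0],[0,0,7.5],0],
    [[0,0,0],[0,0,8.5],0],
    [[0,0,0],[0,0,8.5],0],
    [[0,0,0],[0,0,8.5],0],
  ],
)

```text
t: 13.45
eef_pos: [0.5495, -0.3098, 0.1182]
ee_rot: [0.0, 0.94, 0.342, 0.0]
contact_force: [-0.9, 0.4, 0.2]
grip_width: 0.102
gripper_force: 30.0
```

A push of about 2 N shows, so the bit is on the plug and out of line. I sweep clockwise.

>>> move_arm(
  series=[
    [[0,0,4],[0,0,0],0],
    [[0,0,8],[0,0,0],0],
    [[0,0,12],[0,0,0],0],
    [[0,0,12],[0,0,0],0],
  ],
)

```text
t: 13.85
eef_pos: [0.5498, -0.31, 0.1184]
ee_rot: [0.0, 0.97, 0.242, 0.0]
contact_force: [-0.6, -0.9, 0.9]
grip_width: 0.104
gripper_force: 30.0
```

```bash
cat > st.py <<'E'
from station import bot
import numpy as np
s=bot.state();R=s["ee_rot"];print(round(s["t"],2),np.round(s["eef_pos"],4),"yaw",round(2*np.arctan2(R[2],R[1]),3),"F",np.round(s["contact_force"],2),"M",np.round(s["ft_torque"],3),s["grip_width"])
E
python3 st.py
```

```text
13.85 [ 0.5498 -0.31    0.1184] yaw 0.489 F [-0.61 -0.91  0.9 ] M [-0.014  0.156  0.017] 0.10375271618866276
```

Still pushing. I continue.

>>> move_arm(
  series=[
    [[0,0,4],[0,0,0],0],
    [[0,0,8],[0,0,0],0],
    [[0,0,8],[0,0,0],0],
  ],
)

```text
t: 14.15
eef_pos: [0.5497, -0.31, 0.1182]
ee_rot: [0.0, 0.985, 0.174, 0.0]
contact_force: [0.8, -0.4, 0.6]
grip_width: 0.102
gripper_force: 30.0
```

```bash
python3 st.py
```

```text
14.15 [ 0.5497 -0.31    0.1182] yaw 0.351 F [ 0.82 -0.42  0.58] M [-0.026  0.139 -0.056] 0.1023820296295677
```

>>> move_arm(
  series=[
    [[0,0,4],[0,0,0],0],
    [[0,0,8],[0,0,0],0],
    [[0,0,8],[0,0,0],0],
  ],
)

```text
t: 14.45
eef_pos: [0.5496, -0.3099, 0.1182]
ee_rot: [0.0, 0.994, 0.106, 0.0]
contact_force: [0.2, -0.5, -0.1]
grip_width: 0.102
gripper_force: 30.0
```

```bash
python3 st.py
```

```text
14.45 [ 0.5496 -0.3099  0.1182] yaw 0.212 F [ 0.22 -0.53 -0.08] M [-0.069  0.112 -0.007] 0.10185227605832273
```

>>> move_arm(
  series=[
    [[0,0,4],[0,0,0],0],
    [[0,0,8],[0,0,0],0],
    [[0,0,8],[0,0,0],0],
  ],
)

```text
t: 14.75
eef_pos: [0.5496, -0.3098, 0.1181]
ee_rot: [0.0, 0.999, 0.036, 0.0]
contact_force: [-0.1, 0.9, 0.5]
grip_width: 0.105
gripper_force: 30.0
```

```bash
python3 st.py
```

```text
14.75 [ 0.5496 -0.3098  0.1181] yaw 0.073 F [-0.08  0.89  0.46] M [-0.022  0.108  0.029] 0.10465534708823739
```

>>> move_arm(
  series=[
    [[0,0,4],[0,0,0],0],
    [[0,0,8],[0,0,0],0],
    [[0,0,8],[0,0,0],0],
  ],
)

```text
t: 15.05
eef_pos: [0.5495, -0.3098, 0.1181]
ee_rot: [0.0, 0.999, -0.033, 0.0]
contact_force: [0.3, -0.7, 0.1]
grip_width: 0.105
gripper_force: 30.0
```

```bash
python3 st.py
```

```text
15.05 [ 0.5495 -0.3098  0.1181] yaw -0.066 F [ 0.26 -0.71  0.14] M [ 0.042  0.144 -0.027] 0.10532946258223212
```

>>> move_arm(
  series=[
    [[0,0,4],[0,0,0],0],
    [[0,0,8],[0,0,0],0],
    [[0,0,8],[0,0,0],0],
  ],
)

```text
t: 15.35
eef_pos: [0.5495, -0.3097, 0.118]
ee_rot: [0.0, 0.995, -0.103, 0.0]
contact_force: [-0.3, 0.1, -1.1]
grip_width: 0.108
gripper_force: 30.0
```

```bash
python3 st.py
```

```text
15.35 [ 0.5495 -0.3097  0.118 ] yaw -0.206 F [-0.28  0.08 -1.06] M [0.044 0.127 0.015] 0.10823652609692454
```

>>> move_arm(
  series=[
    [[0,0,0],[0,0,0],0],
    [[0,0,0],[0,0,0],0],
  ],
)

```text
t: 15.55
eef_pos: [0.5495, -0.3097, 0.118]
ee_rot: [-0.0, 0.995, -0.103, 0.0]
contact_force: [0.2, 0.8, 0.2]
grip_width: 0.105
gripper_force: 30.0
```

>>> move_arm(
  series=[
    [[0,0,0],[0,0,0],0],
  ],
)

```text
t: 15.65
eef_pos: [0.5495, -0.3097, 0.118]
ee_rot: [-0.0, 0.995, -0.104, 0.0]
contact_force: [0.3, -0.2, 1.0]
grip_width: 0.107
gripper_force: 30.0
```

>>> move_arm(
  series=[
    [[0,0,0],[0,0,0],0],
  ],
)

```text
t: 15.75
eef_pos: [0.5495, -0.3097, 0.118]
ee_rot: [-0.0, 0.995, -0.104, 0.0]
contact_force: [0.2, -0.3, 0.2]
grip_width: 0.104
gripper_force: 30.0
```

Noise, and it is still pushing. I continue.

>>> move_arm(
  series=[
    [[0,0,4],[0,0,0],0],
    [[0,0,8],[0,0,0],0],
    [[0,0,8],[0,0,0],0],
  ],
)

```text
t: 16.05
eef_pos: [0.5491, -0.3095, 0.1174]
ee_rot: [-0.0, 0.985, -0.173, -0.0]
contact_force: [0.5, 0.6, -2.5]
grip_width: 0.105
gripper_force: 30.0
```

>>> move_arm(
  series=[
    [[0,0,0],[0,0,0],0],
  ],
)

```text
t: 16.15
eef_pos: [0.5491, -0.3096, 0.1173]
ee_rot: [-0.0, 0.985, -0.173, -0.0]
contact_force: [0.4, -0.3, -1.8]
grip_width: 0.105
gripper_force: 30.0
```

```bash
python3 st.py
```

```text
16.15 [ 0.5491 -0.3096  0.1173] yaw -0.347 F [ 0.37 -0.26 -1.77] M [ 0.052  0.132 -0.01 ] 0.1049189618021458
```

The push has vanished at yaw -0.35. I lower gently.

>>> move_arm(
  series=[
    [[0,0,0],[0,0,1.5],0],
    [[0,0,0],[0,0,3],0],
    [[0,0,0],[0,0,4],0],
    [[0,0,0],[0,0,4],0],
  ],
)

```text
t: 16.55
eef_pos: [0.5492, -0.3096, 0.1135]
ee_rot: [-0.0, 0.985, -0.173, -0.0]
contact_force: [-0.1, 0.6, -2.2]
grip_width: 0.101
gripper_force: 30.0
```

```bash
python3 st.py
```

```text
16.55 [ 0.5492 -0.3096  0.1135] yaw -0.349 F [-0.06  0.58 -2.16] M [0.022 0.138 0.016] 0.10122865436623275
```

>>> move_arm(
  series=[
    [[0,0,0],[0,0,1],0],
    [[0,0,0],[0,0,2],0],
    [[0,0,0],[0,0,2.5],0],
    [[0,0,0],[0,0,3],0],
    [[0,0,0],[0,0,3],0],
  ],
)

```text
t: 17.05
eef_pos: [0.5494, -0.3097, 0.1109]
ee_rot: [-0.0, 0.985, -0.173, -0.0]
contact_force: [0.3, 0.3, -2.5]
grip_width: 0.106
gripper_force: 30.0
```

```bash
python3 st.py
```

```text
17.05 [ 0.5494 -0.3097  0.1109] yaw -0.349 F [ 0.34  0.33 -2.53] M [0.064 0.141 0.032] 0.10571018835497342
```

>>> move_arm(
  series=[
    [[0,0,0],[0,0,0.5],0],
    [[0,0,0],[0,0,1],0],
    [[0,0,0],[0,0,1],0],
  ],
)

```text
t: 17.35
eef_pos: [0.5496, -0.3098, 0.1104]
ee_rot: [0.0, 0.985, -0.173, 0.0]
contact_force: [-0.7, -0.2, 0.4]
grip_width: 0.101
gripper_force: 30.0
```

```bash
python3 st.py
```

```text
17.35 [ 0.5496 -0.3098  0.1104] yaw -0.349 F [-0.74 -0.21  0.41] M [ 0.091  0.275 -0.011] 0.10136883303254517
```

Home: the collar is resting, with about 2.5 N at the expected height. I turn clockwise.

>>> move_arm(
  series=[
    [[0,0,4],[0,0,0],0],
    [[0,0,8],[0,0,0],0],
    [[0,0,12],[0,0,0],0],
    [[0,0,16],[0,0,0],0],
    [[0,0,20],[0,0,0],0],
    [[0,0,24],[0,0,0],0],
    [[0,0,28],[0,0,0],0],
    [[0,0,32],[0,0,0],0],
    [[0,0,34],[0,0,0],0],
    [[0,0,34],[0,0,0],0],
  ],
)

```text
t: 18.35
eef_pos: [0.5496, -0.3101, 0.1104]
ee_rot: [0.0, 0.891, -0.454, 0.0]
contact_force: [-0.0, 0.7, 0.6]
grip_width: 0.103
gripper_force: 30.0
```

```bash
python3 st.py
```

```text
18.35 [ 0.5496 -0.3101  0.1104] yaw -0.942 F [-0.02  0.69  0.57] M [0.056 0.265 0.037] 0.10315583220106024
```

>>> move_arm(
  series=[
    [[0,0,1.5],[0,0,0],0],
    [[0,0,3],[0,0,0],0],
    [[0,0,3],[0,0,0],0],
  ],
)

```text
t: 18.65
eef_pos: [0.5495, -0.3101, 0.1104]
ee_rot: [0.0, 0.879, -0.477, 0.0]
contact_force: [-1.5, -1.3, 2.0]
grip_width: 0.105
gripper_force: 30.0
```

```bash
python3 st.py
```

```text
18.65 [ 0.5495 -0.3101  0.1104] yaw -0.995 F [-1.5  -1.26  2.05] M [-0.031  0.467  0.124] 0.1053369376848273
```

>>> move_arm(
  series=[
    [[0,0,1],[0,0,0],0],
    [[0,0,1.5],[0,0,0],0],
    [[0,0,1.5],[0,0,0],0],
  ],
)

```text
t: 18.95
eef_pos: [0.5496, -0.3101, 0.1104]
ee_rot: [0.0, 0.873, -0.489, 0.0]
contact_force: [-2.2, -0.5, 4.0]
grip_width: 0.105
gripper_force: 30.0
```

```bash
python3 st.py
```

```text
18.95 [ 0.5496 -0.3101  0.1104] yaw -1.021 F [-2.25 -0.51  4.  ] M [-0.027  0.523  0.136] 0.10452394474528698
```

>>> move_arm(
  series=[
    [[0,0,1],[0,0,0],0],
    [[0,0,1],[0,0,0],0],
  ],
)

```text
t: 19.15
eef_pos: [0.5496, -0.31, 0.1104]
ee_rot: [0.0, 0.868, -0.496, 0.0]
contact_force: [-2.6, 0.3, 5.3]
grip_width: 0.106
gripper_force: 30.0
```

```bash
python3 st.py
```

```text
19.15 [ 0.5496 -0.31    0.1104] yaw -1.039 F [-2.62  0.32  5.33] M [-0.037  0.588  0.151] 0.10595627209435357
```

```bash
cat > bar.py <<'E'
from h import *
def yaw(im,m,z):
    mk=near(red(im),(260,230),100);n,l,st,c=cv2.connectedComponentsWithStats(mk.astype(np.uint8));i=1+st[1:,4].argmax()
    pts=np.argwhere(l==i)[:,::-1].astype(np.float32)
    vx,vy,x,y=cv2.fitLine(pts,cv2.DIST_HUBER,0,.01,.01).ravel();t=pts@[vx,vy]
    return st[i],np.degrees(np.arctan2(vx,vy)),c[i]
for f in("pics/w4.png",None):
    im=cv2.imread(f) if f else bot.read_camera("wrist")
    print(f,yaw(im,None,0))
cv2.imwrite("pics/w5.png",im)
v=bot.read_camera("top");cv2.imwrite("pics/t5.png",cv2.resize(v[140:220,263:343],(400,400),interpolation=cv2.INTER_CUBIC))
cv2.imwrite("pics/c5.png",np.hstack([cv2.resize(im[90:330,140:380],(400,400)),cv2.imread("pics/t5.png")]))
E
python3 bar.py
```

```text
pics/w4.png (array([ 249,  187,   19,  108, 1828], dtype=int32), np.float32(179.97067), array([258.20350109, 242.26203501]))
None (array([ 249,  187,   19,  108, 1783], dtype=int32), np.float32(0.11774994), array([258.28491307, 242.95232754]))
```

View pics/c5.png

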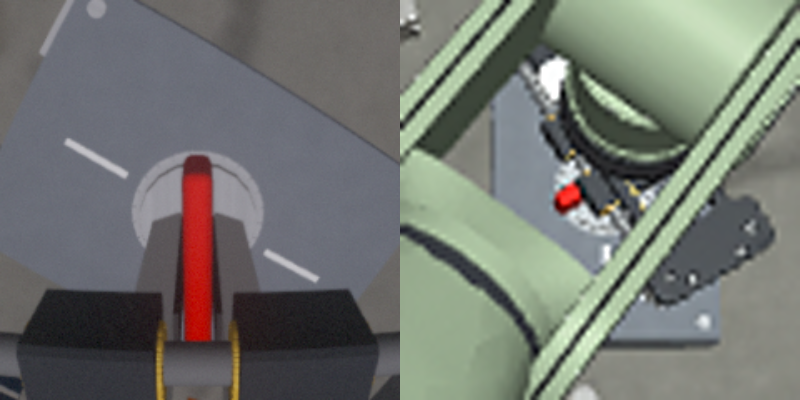

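The collar is flush on the ring and the key is steady in the jaws at about -1.04 rad. I continue in small steps to feel the stop.

>>> move_arm(
  series=[
    [[0,0,1],[0,0,0],0],
    [[0,0,1],[0,0,0],0],
  ],
)

```text
t: 19.45
eef_pos: [0.5496, -0.31, 0.1104]
ee_rot: [0.0, 0.864, -0.504, 0.0]
contact_force: [-3.0, -1.3, 5.0]
grip_width: 0.108
gripper_force: 30.0
```

```bash
python3 st.py
```

```text
19.45 [ 0.5496 -0.31    0.1104] yaw -1.056 F [-3.   -1.33  4.99] M [-0.063  0.599  0.16 ] 0.10824332902303606
```

>>> move_arm(
  series=[
    [[0,0,1],[0,0,0],0],
    [[0,0,1],[0,0,0],0],
  ],
)

```text
t: 19.65
eef_pos: [0.5496, -0.31, 0.1104]
ee_rot: [0.0, 0.86, -0.511, 0.0]
contact_force: [-2.9, -1.2, 4.3]
grip_width: 0.106
gripper_force: 30.0
```

```bash
python3 st.py
```

```text
19.65 [ 0.5496 -0.31    0.1104] yaw -1.073 F [-2.94 -1.23  4.3 ] M [0.019 0.585 0.284] 0.10567041265749118
```

>>> move_arm(
  series=[
    [[0,0,0.3],[0,0,0],0],
    [[0,0,0.3],[0,0,0],0],
  ],
)

```text
t: 19.85
eef_pos: [0.5496, -0.31, 0.1104]
ee_rot: [0.0, 0.858, -0.513, 0.0]
contact_force: [-1.9, -0.3, 4.8]
grip_width: 0.105
gripper_force: 30.1
```

```bash
python3 st.py
```

```text
19.85 [ 0.5496 -0.31    0.1104] yaw -1.078 F [-1.89 -0.32  4.79] M [0.016 0.588 0.352] 0.10524413693744503
```

At the stop: the torque rises to 0.35 N m. I ease off slightly, release, wait and rise.

>>> move_arm(
  series=[
    [[0,0,-0.6],[0,0,0],0],
    [[0,0,-0.6],[0,0,0],0.2],
    [[0,0,-0.6],[0,0,0],0.4],
    [[0,0,-0.6],[0,0,0],0.5],
    [[0,0,-0.6],[0,0,0],0.5],
    [[0,0,-0.6],[0,0,0],0.5],
    [[0,0,-0.6],[0,0,0],0.5],
    [[0,0,-0.6],[0,0,0],0.5],
  ],
)

```text
t: 20.65
eef_pos: [0.5495, -0.3097, 0.1099]
ee_rot: [-0.0, 0.861, -0.509, -0.0]
contact_force: [-0.6, 0.5, 0.4]
grip_width: 0.496
gripper_force: 0.0
```

>>> move_arm(
  series=[
    [[0,0,0],[0,0,-5],0.5],
    [[0,0,0],[0,0,-20],0.5],
    [[0,0,0],[0,0,-50],0.5],
    [[0,0,0],[0,0,-90],0.5],
    [[0,0,0],[0,0,-130],0.5],
    [[0,0,0],[0,0,-140],0.5],
    [[0,0,0],[0,0,-140],0.5],
    [[0,0,0],[0,0,-140],0.5],
    [[0,0,0],[0,0,-140],0.5],
  ],
)

```text
t: 21.55
eef_pos: [0.5483, -0.3089, 0.2473]
ee_rot: [-0.0, 0.861, -0.509, -0.002]
contact_force: [0.0, -0.3, -0.4]
grip_width: 0.5
gripper_force: 0.0
```

```bash
python3 st.py
python3 - <<'E'
from h import *
s=bot.state();m=bot.camera_model("wrist");im=bot.read_camera("wrist")
uv=proj(np.array([[.5495,-.31,.122]]),m,True)[0]
mk=near(red(im),uv,80);n,l,st,c=cv2.connectedComponentsWithStats(mk.astype(np.uint8));i=1+st[1:,4].argmax()
pts=np.argwhere(l==i)[:,::-1].astype(np.float32)
vx,vy,x,y=cv2.fitLine(pts,cv2.DIST_HUBER,0,.01,.01).ravel()
q=back([[x+25*vx,y+25*vy],[x-25*vx,y-25*vy],[x,y]],.122,m,True);d=q[0]-q[1];print(q[2],"bar yaw",np.arctan(d[1]/d[0]),st[i])
for c in("wrist","scene"):
    if c=="scene": sc=bot.read_camera(c)
    print([(th,[(np.round(d["point"],4).tolist(),round(d["conf"],2)) for d in bot.landmark_of(th,c)][:3]) for th in("key","key_handle")])
u,v=uv.astype(int);a,b=proj(np.array([[.5495,-.31,.09]]),bot.camera_model("scene"))[0].astype(int)
cv2.imwrite("pics/fin.png",np.hstack([cv2.resize(im[v-75:v+75,u-75:u+75],(400,400)),cv2.resize(sc[b-45:b+45,a-45:a+45],(400,400),interpolation=cv2.INTER_CUBIC)]))
E
```

```text
21.55 [ 0.5483 -0.3089  0.2473] yaw -1.068 F [ 0.05 -0.26 -0.43] M [0.021 0.177 0.034] 0.4996076162253315
[ 0.54986648 -0.31083783  0.122     ] bar yaw -1.0472996757884585 [253 150  10  69 581]
[('key', [([0.5509, -0.3099, 0.0664], 0.82), ([0.4503, -0.1647, 0.0441], 0.78), ([0.4404, -0.0053, 0.045], 0.72)]), ('key_handle', [([0.4486, -0.164, 0.0829], 0.9), ([0.5472, -0.3116, 0.1109], 0.89)])]
[('key', [([0.4505, -0.1611, 0.0482], 0.81), ([0.5463, -0.3098, 0.0669], 0.75), ([0.4393, 0.0029, 0.0462], 0.58)]), ('key_handle', [([0.549, -0.3117, 0.1099], 0.93), ([0.4439, 0.0031, 0.083], 0.92), ([0.4528, -0.1603, 0.0815], 0.89)])]
```

View pics/fin.png

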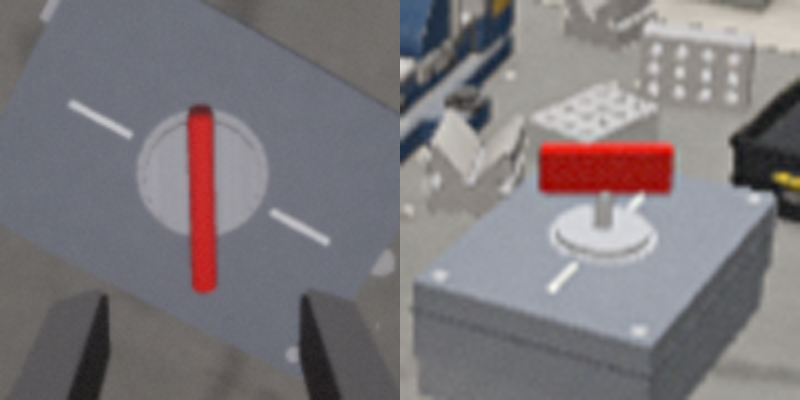

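The final crop shows the key upright with its collar flush on the lock and the bar at about -1.05 rad. The robot is clear of it.

```bash
python3 -c "
from station import bot
print(bot.sign_off())"
```

```text
the job is handed in; nothing more can be done
None
```

The red key stands fully home in the lock, turned clockwise to the stop (about 1.05 rad from the marks, peak twist read about 0.35 N m); the arm is clear, nothing else was touched as far as I could tell, and the job was handed in at about 22 s.

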